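# Lay the developing tank down in the tilting cradle

## Task

Stand the tilting cradle fully upright, slide the grooved developing tank upright across the counter until it is fully home in the cradle's V, then tip tank and cradle over together, gently, until the cradle is fully down and the tank lies level on its side in it. Do not let the tank topple outside the cradle, and leave the plain tank and everything else on the counter where they are.

Things in the scene. Friction and masses are not known exactly. Their poses are not given: they have to be found in the camera images.
- cradle (a joint): Angle of the V trough on its hinge: 0 = upright (V opens sideways, ready for the tank), 1.571 = level on the stand (V opens upward); both are hard stops. It begins part-way, at 0.3 to 0.8. The hinge is stiff (0.28 N m friction): it stays where it is left, with or without the tank, so push it all the way both up and down.
- stand: Fixed steel base plate of the cradle, 125 x 100 x 8 mm. Origin: on the counter under the middle of the hinge line, which is 18 mm up. x: level, the way the trough lies down; y: along the hinge; z: up. Plate from x = -10 to 115 mm; rest block at x = 78 to 92, 60 wide, 19 high; hinge cheeks 30 high at y = +-40, x = -8 to 12. The tank stands clear of the plate, on the bare counter.
- seat (a point): Tilts with the trough: where the centre of the tank's underside belongs. Trough upright: on the counter at x = -62, y = 0 mm of the stand; level: at x = -18, z = 80 mm. Its z is the trough's long axis (up when upright, along the stand's +x when level). The V's two grey boards run 11 to 91 mm along it, at 90 degrees, touching an 88 mm cylinder on that axis; mouth 93 mm wide, towards the stand's -x.
- rib (a point): Point on the trough axis at the middle of the black rubber rib across the V boards; tilts with the trough. The rib lies 40 to 52 mm along the axis from the seat, is 12 mm tall, stands 6 mm out of the boards and enters the tank's groove, so that the trough lifts the tank as it tips.
- back_top (a point): Middle of the top edge of the rear face (away from the V) of the aluminium back plate; tilts with the trough. The plate is 50 mm wide, 8 mm thick, and reaches from 2 to 114 mm above the hinge line when upright; its rear face is then at x = -4 mm of the stand, upright above the hinge. Push here from behind to raise the trough.
- tank: Black plastic film developing tank with a groove round its middle, standing upright, loose, 0.25 to 0.45 kg: 88 mm diameter, 95 mm tall (a 3 mm grey disc of 52 mm diameter on top), grey groove 72 mm in diameter from 36 to 56 mm above the underside. Too wide for most grippers: push it. Origin: centre of the underside; z is its long axis towards the lid.
- plain_tank: The other black tank, without a groove: 76 mm diameter, 70 mm tall (the same grey disc on top), standing upright. Not to be used. The two tanks swap places at random. Origin: centre of the underside.
- pouch_case: Grey rigid plastic lens pouch case, 112 x 77 x 48 mm, bystander. Origin: centre of the underside.
- adapter: Silver flash shoe adapter, 30 x 26 x 29 mm, bystander. Origin: centre of the underside.
- filter: Amber glass filter in a dark ring, 62 mm diameter, 6 mm thick, lying flat, bystander. Origin: centre of the underside.
- shoe_cover: Brass hot-shoe cover, 22 x 20 x 5 mm, bystander. Origin: centre of the underside.
- spare_reel: Black film reel lying on its flange, 86 mm diameter, 42 mm tall, bystander. Origin: centre of the underside.
- loupe: Black loupe with a steel rim, 42 mm diameter, 44 mm tall, standing, bystander. Origin: centre of the underside.

How it is judged:
By the outcome, as a careful person would: the job done as asked, in the order asked, and still so for the second after the job is handed in, with the robot touching nothing.
It also fails if it takes over 67 s, if anything falls off the work surface, if the arm or the gripper's body presses on something with over 40 N, if the wrist force passes 120 N, or if a joint passes its speed limit or range.

## Robot

A 6-joint arm with a two-finger parallel gripper is mounted at the origin on the work surface. World frame = base frame: x ahead of the robot, y to its left, z up, the work surface at z = 0. Lengths are in m, angles in degrees, forces in N, time in s.
With the tool pointing down it reaches from about 0.35 to 0.8 m from the base axis. Payload 7.3 kg.
Tool frame: the origin (TCP) lies at the very end of the fingers, on their centre line; the grasp point (between the pads) lies ctrl.tcp_to_grasp behind it (ctrl.tcp_to_grasp is the distance from the TCP to the grasp point, in m); z points along the fingers, y is the line along which they close (so a half turn about z gives the same grasp; the last joint's range is limited). The gripper opens to 85 mm and grips with 20 to 120 N. Pads are 22 mm wide; open, the fingers measure 114 mm over their backs; the gripper's body (76 mm by 85 mm) begins 54 mm behind the grasp point. The pads swing forward as they close: fully open they stand 13 mm farther back than shut.
Start: joints at [-77.349, 19.595, 87.324, -0, 73.075, -8.365], TCP at [0.188, -0.49, 0.231] pointing down, gripper open.
Joint ranges: [-145.02, 145.02], [-44.19, 115.74], [2.07, 154.8], [-57.11, 237.11], [16.16, 152.29], [-177.93, 177.93]. Speed limits (degrees/s): [147.25, 147.25, 180, 180, 180, 180].

## Interface

Orientations are given as a 3x3 rotation matrix whose columns are the frame's x, y, z axes.
In Python, from station import ctrl, vision gives the robot as it stands.
- The arm moves only by the tool apply_moves, never from a script. Its argument "moves" is text: rows parted by semicolons, each of 4 numbers parted by spaces: the shift along the world's x, y, z in units of 40 mm (1.0 is 40 mm), then the turn about the world's z in units of 5 degrees (1.0 is 5 degrees). In form: tx ty tz spin; .... A call has 1 to 20 rows; each row shifts and turns the commanded pose from where the row before left it; what a row does not reach is not made up. A row lasts 1/12 s, in which the tool goes at most 41.7 mm and 7.16 degrees, less where a joint would pass 70% of its speed; a pose out of reach is approached as far as the arm can. A call is refused whole if a number of a shift passes 1 or a number of a turn 1, either way. A call with a gripper value outside its range is refused whole. "jaw" is the closure in counts, from 0 (fully open) to 255 (shut), set as the call begins (left out, the last holds). The fingers move at their own pace and stop on an object; "newtons" is the grip in N (left out, the last holds). Time passes only in rows, so rows that do not move let the fingers close. It gives the time, the measured TCP pose, the force, the opening and the grip force at its end, in the units of the state.
- ctrl.observe(): the state, without advancing time (a new reading comes with each control period).
- vision.capture(name): name is "side" or "top" or "wrist"; returns a dict with "color" (384x512x3 uint8, red, green, blue), "intrinsics" (3x3 intrinsics, pixels), "R" (3x3) and "t" (3): a world point X has camera coordinates R X + t; the wrist camera has in their place "hand_eye" (4x4, takes a point from camera to tool coordinates, whose origin is the TCP and whose axes are the flange's). Camera axes: x right, y down, z forward; pixel columns grow to the right and rows downward; lengths in m; the calibration is good to about 2 mm. A picture is of the moment at which its call begins: read the wrist's pose just before it. There is no depth.
- ctrl.finish_job(): hands the job in; it is judged then, once.
The state is a dict: "clock": time; "qpos": joint angles; "joint_velocities": joint speeds; "joint_efforts": joint torques, N m; "ee_pos": TCP position; "eef_rot": TCP orientation; "force": force on the tool from outside, world axes, zero at the start; "wrist_torque": the same for the moment, N m; "gripper_width": finger opening in m; "finger_force": force on a finger pad.
Only numpy, scipy, OpenCV 4.12 (cv2) and the standard library are available. Lean on these libraries where they do the work, as an engineer would, in place of code of your own. Each camera call takes 0.05 s, during which the arm holds its last target. There are 200 camera calls.

## Working session

There is one attempt and no reset: what is moved stays moved. The work goes in short steps, Python scripts to look and compute and a tool call to move; the robot and the scene stay as the last step left them, time stands still between calls to the robot, and variables do not carry over. Pictures are saved under pics/ and viewed, at most 10 in all, crops included, and the job is handed in when it is done.

Besides the shell and the picture viewer there is one more tool, called after ">>>" as name(argument=value, ...), one argument or row to a line, values as JSON. apply_moves: Moves the arm, as the interface text tells. Its arguments: {"type":"object","properties":{"moves":{"type":"string"},"jaw":{"type":"number"},"newtons":{"type":"number"}},"required":["moves"]}

```bash
ls; mkdir -p pics; python3 - <<'E'
from station import ctrl, vision
import cv2,pickle
s=ctrl.observe();print(s['clock'],s['ee_pos'],s['eef_rot'],ctrl.tcp_to_grasp)
d={}
for n in('top','side'):
    c=vision.capture(n);d[n]=c
    cv2.imwrite(f'pics/{n}0.png',c['color'][:,:,::-1]);print(n,c['intrinsics'],c['R'],c['t'])
pickle.dump(d,open('c0.pkl','wb'))
E
```

```text
pics
0.0 [ 0.1882207  -0.48965335  0.2306115 ] [[ 9.33446081e-01  3.58717526e-01 -3.88351599e-04]
 [ 3.58717687e-01 -9.33444841e-01  1.53287348e-03]
 [ 1.87363785e-04 -1.57016333e-03 -9.99998750e-01]] 0.0187
top [[404.33512585   0.         249.96371706]
 [  0.         404.33512585 193.0665782 ]
 [  0.           0.           1.        ]] [[ 0.01303408 -0.99984994 -0.01141081]
 [-0.99765503 -0.01223694 -0.06734021]
 [ 0.06719047  0.01226177 -0.99766482]] [0.09014704 0.56206812 0.95965795]
side [[472.65764997   0.         258.05608213]
 [  0.         472.65764997 187.14634612]
 [  0.           0.           1.        ]] [[-0.83877501 -0.544415    0.00829436]
 [-0.38508009  0.58238189 -0.71592225]
 [ 0.38492832 -0.60369168 -0.69813075]] [0.52183471 0.23281637 0.98948935]
```

View pics/top0.png

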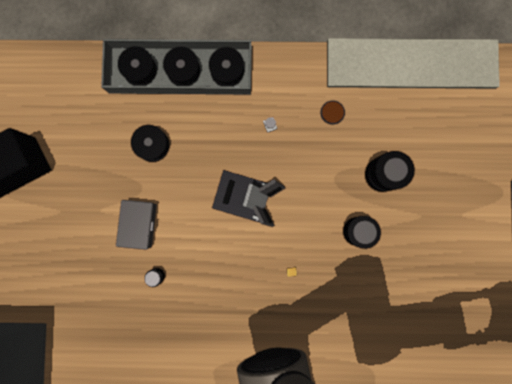

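View pics/side0.png

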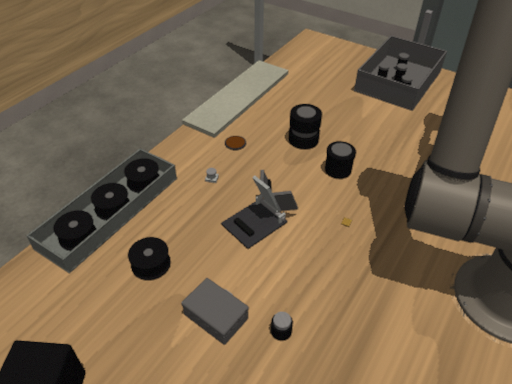

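The top view shows the grooved tank at about (396,170), the plain tank at (362,231), and the cradle at (248,197) with its V facing right. I'll zoom in on it.

```bash
cat > h.py <<'E'
import numpy as np,cv2,pickle
def ray(c,uv,z):
    K,R,t=c['intrinsics'],c['R'],c['t']
    o=-R.T@t; d=R.T@np.linalg.inv(K)@np.array([uv[0],uv[1],1.])
    return o+d*(z-o[2])/d[2]
def proj(c,X):
    p=c['intrinsics']@(c['R']@np.array(X,float)+c['t']); return p[:2]/p[2]
E
python3 - <<'E'
from h import *
d=pickle.load(open('c0.pkl','rb'))
a=cv2.resize(d['top']['color'][155:240,200:300],None,fx=4,fy=4,interpolation=2)
b=cv2.resize(d['side']['color'][160:260,210:310],None,fx=4,fy=4,interpolation=2)
H=np.zeros((400,800,3),'uint8');H[:a.shape[0],:400]=a;H[:,400:]=b
H=np.clip(H.astype(float)*1.8,0,255).astype('uint8')
cv2.imwrite('pics/crop.png',H[:,:,::-1])
for n,c in d.items():
    hsv=cv2.cvtColor(c['color'],cv2.COLOR_RGB2HSV)
    m=((hsv[...,1]<70)&(hsv[...,2]>50)&(hsv[...,2]<160)).astype('uint8')
    print(n)
    rois={'top':[(380,145,420,195),(340,205,390,255)],'side':[(285,95,325,150),(322,135,360,180)]}[n]
    for r in rois:
        mm=np.zeros_like(m);mm[r[1]:r[3],r[0]:r[2]]=m[r[1]:r[3],r[0]:r[2]]
        k,l,st,ce=cv2.connectedComponentsWithStats(mm)
        for i in range(1,k):
            if st[i,4]>60: print(st[i],ce[i],ray(c,ce[i],.095),ray(c,ce[i],.070))
E
```

```text
top
[384 158  24  24 448] [395.39955357 169.21205357] [ 0.61318838 -0.22788297  0.095     ] [ 0.61646403 -0.23656845  0.07      ]
[353 220  24  24 447] [364.56152125 231.92393736] [ 0.47273497 -0.1583778   0.095     ] [ 0.47211474 -0.16513536  0.07      ]
side
[297 106  19  12 186] [305.99462366 111.55376344] [ 0.61666741 -0.2324742   0.095     ] [ 0.63217224 -0.26473484  0.07      ]
[331 143  21  14 223] [341.24215247 149.02690583] [ 0.4649063  -0.13989805  0.095     ] [ 0.47540676 -0.16910597  0.07      ]
```

View pics/crop.png

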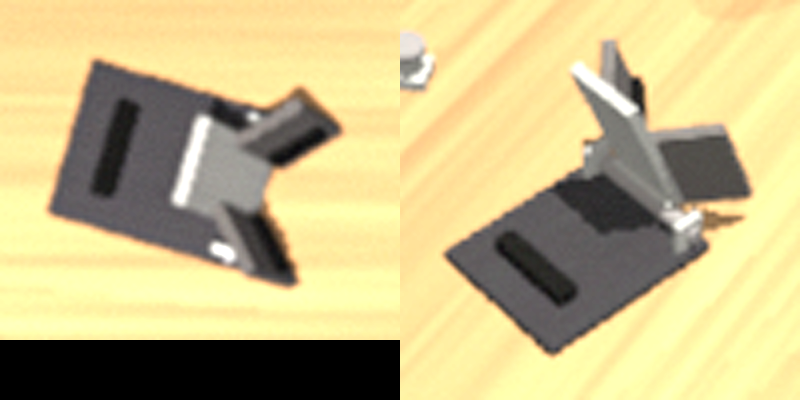

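The crop shows the plate corners, the rest block and the back plate leaning part-way. Next I'll work out the stand pose from the corners.

```bash
python3 - <<'E'
from h import *
d=pickle.load(open('c0.pkl','rb'))
T=d['top'];S=d['side']
f=lambda c,o,p,z:ray(c,(o[0]+(p[0]-(400 if c is S else 0))/4-.375,o[1]+p[1]/4-.375),z)
a=f(T,(200,155),(95,60),.008);b=f(T,(200,155),(50,212),.008)
r1=f(T,(200,155),(131,100),.019);r2=f(T,(200,155),(98,197),.019)
print('top',a,b,r1,r2)
t1=f(T,(200,155),(204,117),.1);t2=f(T,(200,155),(178,207),.1);print('topedge',t1,t2)
A=f(S,(210,160),(447,255),.008);B=f(S,(210,160),(552,353),.008);C=f(S,(210,160),(708,243),.008)
q1=f(S,(210,160),(500,233),.019);q2=f(S,(210,160),(575,298),.019)
print('side',A,B,C,q1,q2)
for n,(p,q) in {'top':(a,b),'side':(A,B),'rest':(r1,r2),'restS':(q1,q2)}.items():
    # p,q : image up (+x world) and lower ; stand -? 
    m=(p+q)/2; v=(p-q)[:2]; L=np.linalg.norm(v); v/=L; x=np.array([-v[1],v[0]]) # rotate +90
    dist=.115 if n in('top','side') else .085
    print(n,L,np.degrees(np.arctan2(x[1],x[0])),'origin',m[:2]-dist*x)
E
```

```text
top [0.61867867 0.16359108 0.008     ] [0.52482191 0.18950255 0.008     ] [0.59311573 0.14041135 0.019     ] [0.53393209 0.15944582 0.019     ]
topedge [0.57597534 0.09505599 0.1       ] [0.52572594 0.10882107 0.1       ]
side [0.61802882 0.16630961 0.008     ] [0.52499959 0.19313407 0.008     ] [0.49354005 0.07280371 0.008     ] [0.59593297 0.1426062  0.019     ] [0.53131761 0.15994033 0.019     ]
top 0.09736783272396053 74.56651971532297 origin [0.54114655 0.0656937 ]
side 0.09681936753965387 73.91537897252198 origin [0.53965268 0.06922368]
rest 0.06216923609396784 72.17132045724885 origin [0.5374993 0.0690106]
restS 0.06690005048311408 74.98304624404717 origin [0.54160138 0.06917608]
```

Estimates:
- **Stand:** origin at about (0.540, 0.068), x-axis at about 74°.
- **Grooved tank:** at about (0.615, -0.230).
- **Plain tank:** at about (0.472, -0.165).

I'll go behind the back plate with the jaws closed.

>>> apply_moves(
  moves="0.47 0.8 0 0.53;0.47 0.8 0 0.53;0.47 0.8 0 0.53;0.47 0.8 0 0.53;0.47 0.8 0 0.53;0.47 0.8 0 0.53;0.47 0.8 0 0.53;0.47 0.8 0 0.53;0.47 0.8 0 0.53;0.47 0.8 0 0.53;0.47 0.8 0 0.53;0.47 0.8 0 0.53;0.47 0.8 0 0.53;0.47 0.8 0 0.53;0.47 0.8 0 0.53;0.47 0.8 0 0.53;0.47 0.8 0 0.53;0.47 0.8 0 0.53;0.47 0.8 0 0.53;0.47 0.8 0 0.53",
  jaw=255,
)

```text
clock: 1.77
ee_pos: [0.5647, 0.1518, 0.2309]
eef_rot: [[0.273, 0.962, -0.001], [0.962, -0.273, -0.0], [-0.0, -0.001, -1.0]]
force: [1.8, -0.7, -0.5]
gripper_width: 0.0003
finger_force: 0.0
```

>>> apply_moves(
  moves="0 0 -0.85 0;0 0 -0.85 0;0 0 -0.85 0;0 0 -0.85 0;0 0 0 0;-0.041 -0.144 0 0;-0.041 -0.144 0 0;-0.041 -0.144 0 0;-0.041 -0.144 0 0;-0.041 -0.144 0 0;-0.041 -0.144 0 0;-0.041 -0.144 0 0;-0.041 -0.144 0 0;-0.041 -0.144 0 0;-0.041 -0.144 0 0;0 0 0 0;0 0 0 0",
)

```text
clock: 3.18
ee_pos: [0.5474, 0.0917, 0.095]
eef_rot: [[0.276, 0.961, -0.001], [0.961, -0.276, -0.001], [-0.001, -0.001, -1.0]]
force: [0.3, -0.8, 0.3]
gripper_width: 0.0001
finger_force: 0.0
```

```bash
python3 - <<'E'
from station import vision
from h import *
c=vision.capture('side')
cv2.imwrite('pics/side1.png',cv2.resize(c['color'][110:270,180:380],None,fx=4,fy=3.75)[:,:,::-1])
E
```

```text
(no output)
```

View pics/side1.png

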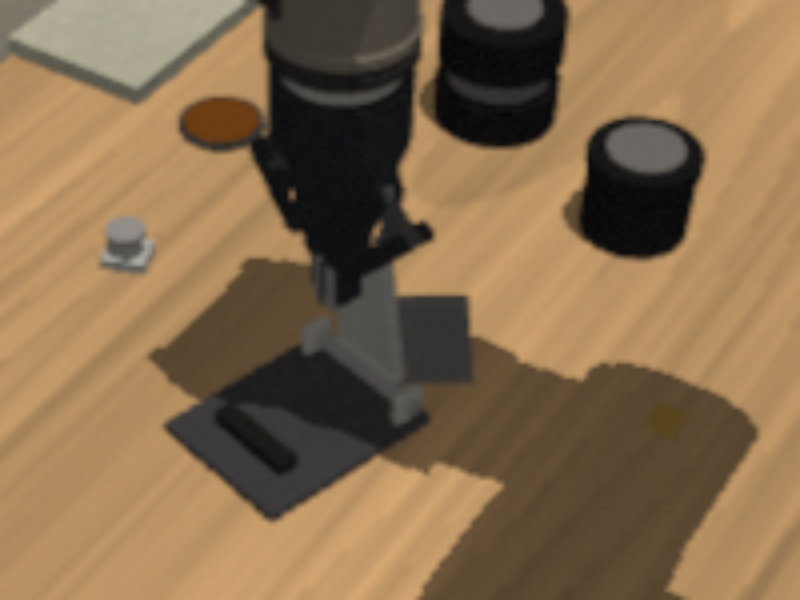

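The side view shows the fingers at about (340,290) pressing on the back plate, which is nearly upright. I'll push on to the stop.

>>> apply_moves(
  moves="-0.02 -0.07 0 0;-0.02 -0.07 0 0;-0.02 -0.07 0 0;-0.02 -0.07 0 0;-0.02 -0.07 0 0;-0.02 -0.07 0 0;0 0 0 0;0 0 0 0",
)

```text
clock: 3.9
ee_pos: [0.5431, 0.0757, 0.0953]
eef_rot: [[0.276, 0.961, 0.0], [0.961, -0.276, 0.001], [0.001, 0.0, -1.0]]
force: [0.6, 3.9, 0.2]
gripper_width: -0.0
finger_force: 2.2
```

>>> apply_moves(
  moves="-0.014 -0.048 0 0;-0.014 -0.048 0 0;0 0 0 0;0 0 0 0",
)

```text
clock: 4.23
ee_pos: [0.5431, 0.0755, 0.0954]
eef_rot: [[0.276, 0.961, 0.003], [0.961, -0.276, 0.006], [0.007, 0.001, -1.0]]
force: [5.9, 21.8, -3.1]
gripper_width: 0.0003
finger_force: 11.1
```

The cradle is against its upright stop: the force rose and nothing moved. I'll back off and travel to a point behind the grooved tank.

>>> apply_moves(
  moves="0.138 0.48 0 0;0.138 0.48 0 0;0 0 0.83 0;0 0 0.83 0;0 0 0.83 0;0.175 -0.8 0 0.59;0.175 -0.8 0 0.59;0.175 -0.8 0 0.59;0.175 -0.8 0 0.59;0.175 -0.8 0 0.59;0.175 -0.8 0 0.59;0.175 -0.8 0 0.59;0.175 -0.8 0 0.59;0.175 -0.8 0 0.59;0.175 -0.8 0 0.59;0.175 -0.8 0 0.59;0.175 -0.8 0 0.59;0.175 -0.8 0 0.59;0 0 0 0;0 0 0 0",
)

```text
clock: 5.9
ee_pos: [0.643, -0.3083, 0.1934]
eef_rot: [[-0.377, 0.926, -0.002], [0.926, 0.377, 0.0], [0.001, -0.002, -1.0]]
force: [0.4, 1.0, 0.7]
gripper_width: -0.0001
finger_force: 0.0
```

```bash
python3 - <<'E'
from station import ctrl,vision
from h import *
d={n:vision.capture(n) for n in('top','side')}
pickle.dump(d,open('c1.pkl','wb'))
a=cv2.resize(d['top']['color'][130:260,200:430],None,fx=3.4,fy=3.4)
b=cv2.resize(d['side']['color'][150:260,210:310],None,fx=2,fy=2)
H=np.zeros((600,800,3),'uint8');H[:a.shape[0],:782]=a;
b=cv2.resize(d['side']['color'][150:260,210:310],None,fx=1.4,fy=1.4);H[443:443+b.shape[0],:b.shape[1]]=b
H=np.clip(H.astype(float)*1.6,0,255).astype('uint8')
cv2.imwrite('pics/top2.png',H[:,:,::-1])
E
```

```text
(no output)
```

View pics/top2.png

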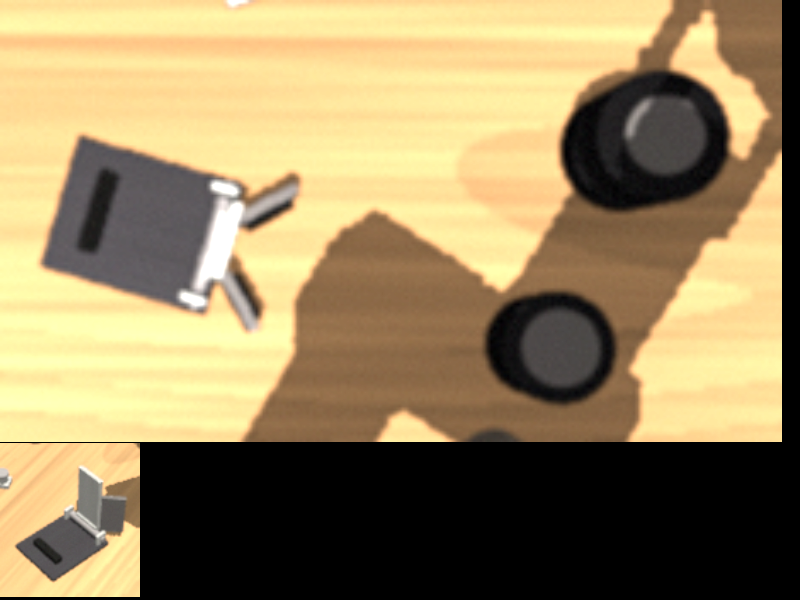

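The view confirms that the cradle is upright. The grooved tank's lid is at about (668,137) in the crop, and the tool is behind it. I'll lower now and check the alignment numerically.

>>> apply_moves(
  moves="0 0 -0.79 0;0 0 -0.79 0;0 0 -0.79 0;0 0 -0.79 0;0 0 -0.78 0;0 0 0 0;0 0 0 0",
  jaw=135,
)

```text
clock: 6.58
ee_pos: [0.6433, -0.3041, 0.0364]
eef_rot: [[-0.382, 0.924, -0.003], [0.924, 0.382, 0.002], [0.003, -0.002, -1.0]]
force: [-0.1, 0.1, 1.3]
gripper_width: 0.0402
finger_force: 0.0
```

```bash
python3 - <<'E'
from h import *
d=pickle.load(open('c1.pkl','rb'));T=d['top']
f=lambda p,z:ray(T,(200+p[0]/3.4-.35,130+p[1]/3.4-.35),z)
a,b=f((227,187),.03),f((194,297),.03)
v=(a-b)[:2];v/=np.linalg.norm(v);x=np.array([-v[1],v[0]])
print(a,b,np.degrees(np.arctan2(x[1],x[0])),(a+b)[:2]/2-.002*x)
a,b=f((243,203),.132),f((218,288),.132);print(a,b,(a+b)/2)
print('tank',f((667,137),.096),f((667,137),.098))
E
```

```text
[0.58088135 0.05794037 0.03      ] [0.50314647 0.08028473 0.03      ] 73.96306770697667 [0.5414614  0.06719038]
[0.56182761 0.05064017 0.132     ] [0.50813068 0.06581394 0.132     ] [0.53497915 0.05822706 0.132     ]
tank [ 0.61142437 -0.22846595  0.096     ] [ 0.61116594 -0.22776904  0.098     ]
```

>>> apply_moves(
  moves="-0.038 0.093 0 0;-0.038 0.093 0 0;-0.038 0.093 0 0;-0.038 0.093 0 0;-0.038 0.093 0 0;-0.038 0.093 0 0;-0.038 0.093 0 0;-0.038 0.093 0 0;-0.056 0.139 0 0;-0.075 0.185 0 0;-0.075 0.185 0 0;-0.075 0.185 0 0;-0.075 0.185 0 0;-0.075 0.185 0 0;-0.075 0.185 0 0;-0.075 0.185 0 0;-0.075 0.185 0 0;-0.075 0.185 0 0;-0.056 0.139 0 0;-0.038 0.093 0 0",
)

```text
clock: 8.25
ee_pos: [0.5985, -0.1938, 0.0373]
eef_rot: [[-0.381, 0.925, -0.0], [0.925, 0.381, 0.0], [0.0, -0.0, -1.0]]
force: [0.3, -1.0, 0.8]
gripper_width: 0.0404
finger_force: 0.0
```

```bash
python3 - <<'E'
from station import ctrl,vision
from h import *
s=ctrl.observe();print(s['ee_pos'],s['force'])
c=vision.capture('side')
cv2.imwrite('pics/side3.png',cv2.resize(c['color'][80:270,180:400],None,fx=3.5,fy=3.1)[:,:,::-1])
E
```

```text
[ 0.59853005 -0.19379072  0.03733443] [ 0.33981737 -1.03219989  0.80080812]
```

View pics/side3.png

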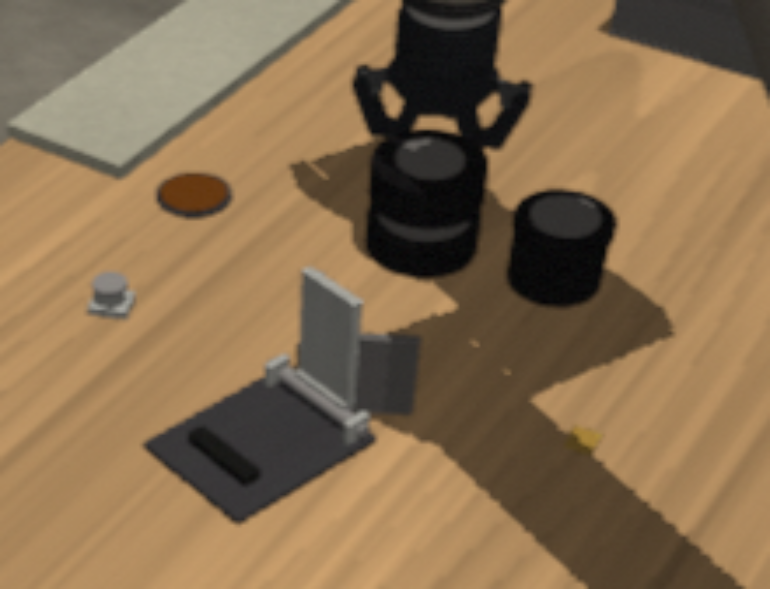

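The side view shows the tank upright at about (430,200), centred between the fingers and clear of the plain tank. I'll carry on with this leg.

>>> apply_moves(
  moves="-0.038 0.093 0 0;-0.056 0.139 0 0;-0.075 0.185 0 0;-0.075 0.185 0 0;-0.075 0.185 0 0;-0.075 0.185 0 0;-0.075 0.185 0 0;-0.075 0.185 0 0;-0.075 0.185 0 0;-0.075 0.185 0 0;-0.075 0.185 0 0;-0.075 0.185 0 0;-0.075 0.185 0 0;-0.075 0.185 0 0;-0.075 0.185 0 0;-0.056 0.139 0 0;-0.056 0.139 0 0;-0.038 0.093 0 0;-0.019 0.047 0 0;0 0 0 0",
)

```text
clock: 9.97
ee_pos: [0.5491, -0.0721, 0.0372]
eef_rot: [[-0.381, 0.925, -0.0], [0.925, 0.381, 0.0], [0.0, -0.0, -1.0]]
force: [0.2, -0.9, -0.2]
gripper_width: 0.0403
finger_force: 0.0
```

```bash
python3 - <<'E'
from station import ctrl,vision
from h import *
d={n:vision.capture(n) for n in('top','side')}
pickle.dump(d,open('c2.pkl','wb'))
a=cv2.resize(d['top']['color'][140:260,200:330],None,fx=3,fy=3)
b=cv2.resize(d['side']['color'][130:250,230:360],None,fx=3,fy=3)
cv2.imwrite('pics/p4.png',np.clip(np.hstack([a,b])*1.5,0,255).astype('uint8')[:,:,::-1])
E
```

```text
(no output)
```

View pics/p4.png

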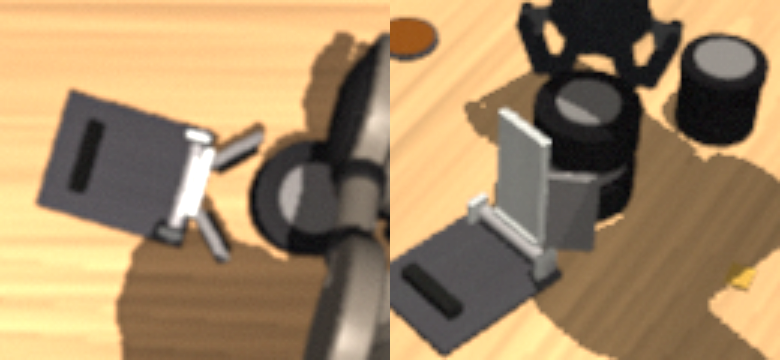

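The tank is just short of the mouth: in the left crop its lid is at about (300,195), between the tips of the V. I'll swing the tool round to push along the V axis.

>>> apply_moves(
  moves="0.095 -0.23 0 0;0.095 -0.23 0 0;-0.14 0.006 0 -0.96;-0.14 0.006 0 -0.96;-0.14 0.006 0 -0.96;-0.14 0.006 0 -0.96;-0.14 0.006 0 -0.96;-0.14 0.006 0 -0.96;-0.14 0.006 0 -0.96;-0.14 0.006 0 -0.96;0 0 0 0;0 0 0 0",
)

```text
clock: 11.07
ee_pos: [0.5125, -0.0899, 0.0374]
eef_rot: [[0.275, 0.961, 0.0], [0.961, -0.275, -0.0], [-0.0, 0.0, -1.0]]
force: [0.2, -0.3, -0.3]
gripper_width: 0.0403
finger_force: 0.0
```

```bash
python3 - <<'E'
from station import ctrl,vision
from h import *
O=np.array([.541,.068]);ex=np.array([.2756,.9613]);ey=np.array([-.9613,.2756])
c=vision.capture('side')
hsv=cv2.cvtColor(c['color'],cv2.COLOR_RGB2HSV)
m=((hsv[...,1]<70)&(hsv[...,2]>50)).astype('uint8')
mm=np.zeros_like(m);r=(275,140,325,185);mm[r[1]:r[3],r[0]:r[2]]=m[r[1]:r[3],r[0]:r[2]]
k,l,st,ce=cv2.connectedComponentsWithStats(mm)
for i in range(1,k):
    if st[i,4]>40:
        p=ray(c,ce[i],.096)[:2]-O;print(st[i],ce[i],p+O,p@ex,p@ey)
print(ray(c,(296,164.3),.096))
t=np.array(ctrl.observe()['ee_pos'])[:2]-O;print('tool',t@ex,t@ey)
E
```

```text
[285 157  22  15 244] [295.26639344 164.03688525] [ 0.5324562  -0.02563434] -0.09236536120580281 -0.017592470511727243
[275 170   9  15 105] [278.5047619 178.3047619] [0.54014927 0.03986724] -0.02727848126344939 -0.00693558544321823
[ 0.53049975 -0.02578034  0.096     ]
tool -0.1594733046466744 -0.016340689104418438
```

>>> apply_moves(
  moves="0.028 0.096 0 0;0.028 0.096 0 0;0.028 0.096 0 0;0.028 0.096 0 0;-0.016 0.073 0 0;-0.016 0.073 0 0;-0.016 0.073 0 0;-0.016 0.073 0 0;-0.016 0.073 0 0;-0.016 0.073 0 0;-0.016 0.073 0 0;-0.016 0.073 0 0;-0.016 0.073 0 0;-0.016 0.073 0 0;0 0 0 0;0 0 0 0",
)

```text
clock: 12.45
ee_pos: [0.51, -0.0441, 0.0372]
eef_rot: [[0.276, 0.961, -0.0], [0.961, -0.276, 0.0], [0.0, -0.0, -1.0]]
force: [-0.1, 0.2, 0.0]
gripper_width: 0.0402
finger_force: 0.0
```

```bash
cat > chk.py <<'E'
from station import ctrl,vision
from h import *
O=np.array([.541,.068]);ex=np.array([.2756,.9613]);ey=np.array([-.9613,.2756])
c=vision.capture('side')
hsv=cv2.cvtColor(c['color'],cv2.COLOR_RGB2HSV)
m=((hsv[...,1]<70)&(hsv[...,2]>50)).astype('uint8')
mm=np.zeros_like(m);r=(270,140,325,190);mm[r[1]:r[3],r[0]:r[2]]=m[r[1]:r[3],r[0]:r[2]]
k,l,st,ce=cv2.connectedComponentsWithStats(mm)
for i in range(1,k):
    if st[i,4]>40:
        p=ray(c,ce[i],.096)[:2]-O;print(st[i],ce[i],p+O,p@ex,p@ey)
s=ctrl.observe();t=np.array(s['ee_pos'])[:2]-O;f=np.array(s['force'][:2]);print('tool',t@ex,t@ey,s['ee_pos'][2],'F',f@ex,f@ey,s['force'][2])
E
python3 chk.py
```

```text
[270 165  31  25 518] [282.98648649 177.26061776] [0.53322977 0.03099885] -0.03771068133986655 -0.002727999750866723
tool -0.11636680096464067 -0.0011524648869751012 0.03722770983709019 F -0.4796263767748264 0.17092659222264506 0.12902565118084322
```

>>> apply_moves(
  moves="0.01 0.036 0 0;0.01 0.036 0 0;0.01 0.036 0 0;0.01 0.036 0 0;0 0 0 0;0 0 0 0",
)

```text
clock: 13.0
ee_pos: [0.5105, -0.0394, 0.0372]
eef_rot: [[0.276, 0.961, -0.003], [0.961, -0.276, -0.001], [-0.002, -0.002, -1.0]]
force: [-4.7, -7.1, 2.4]
gripper_width: 0.0403
finger_force: 0.0
```

```bash
python3 chk.py; python3 - <<'E'
from station import vision
from h import *
c=vision.capture('side')
cv2.imwrite('pics/p5.png',np.clip(cv2.resize(c['color'][120:250,230:360],None,fx=4.5,fy=4.5)*1.5,0,255).astype('uint8')[:,:,::-1])
E
```

```text
[270 166  31  24 513] [283.11500975 177.56725146] [0.53243849 0.03173713] -0.03721905141852427 -0.0017638669776706996
tool -0.11168217815446264 -0.0003490274946456299 0.03713747734695566 F -7.180660249092523 2.7951937815380465 2.793449294702435
```

View pics/p5.png

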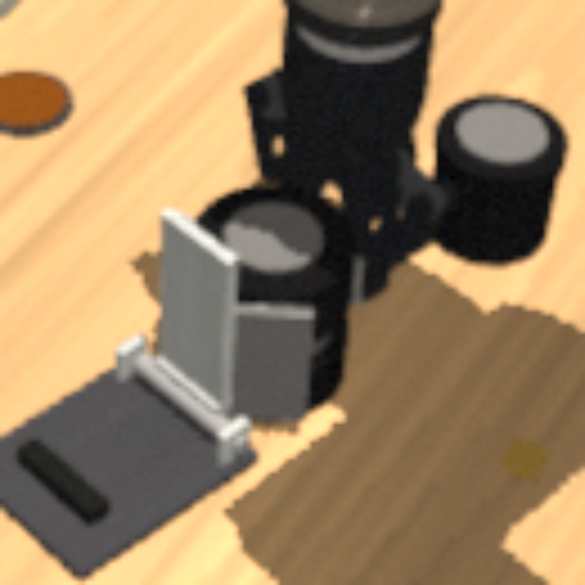

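The tank sits between the V boards with its lid at about (275,235), upright. The tool is at the calculated seated position with contact force. Next I'll back off, raise and close the fingers.

>>> apply_moves(
  moves="-0.055 -0.192 0 0;-0.055 -0.192 0 0;0 0 0.27 0;0 0 0.27 0;0 0 0.27 0;0 0 0.27 0;0 0 0 0",
)

```text
clock: 13.68
ee_pos: [0.5086, -0.0548, 0.0823]
eef_rot: [[0.277, 0.961, 0.004], [0.961, -0.277, -0.001], [0.0, 0.004, -1.0]]
force: [-0.1, -0.3, 0.4]
gripper_width: 0.04
finger_force: 0.0
```

>>> apply_moves(
  moves="0 0 0 0;0 0 0 0;0 0 0 0;0 0 0 0;0 0 0 0;0 0 0 0;0 0 0 0",
  jaw=255,
)

```text
clock: 14.27
ee_pos: [0.5074, -0.054, 0.0803]
eef_rot: [[0.276, 0.961, -0.0], [0.961, -0.276, 0.0], [-0.0, -0.0, -1.0]]
force: [0.4, -0.4, -0.1]
gripper_width: 0.0003
finger_force: 0.0
```

```bash
python3 chk.py; python3 - <<'E'
import numpy as np
def P(th,a,r):
    x,z=-62-r,a-18; c,s=np.cos(th),np.sin(th)
    return np.array([x*c+z*s-11,18-x*s+z*c])
o=P(0,80,44);print(o)
for d in range(5,96,5):
    p=P(np.radians(d),80,42.5); q=(p-o)/40; o=p
    print(d,p.round(1),'world/row of 4:',(np.array([q[0]*.2756,q[0]*.9613,q[1]])/4).round(3))
E
```

```text
[270 165  32  25 529] [283.42155009 177.20226843] [0.53248056 0.03026274] -0.038624787798732206 -0.0022106494688314757
tool -0.12654974605253438 -0.0013117543993311927 0.08038428078790746 F 0.4764679161735182 -0.3331601547925083 -0.3102325321098155
[-117.   80.]
5 [-109.7   88.9] world/row of 4: [0.013 0.044 0.055]
10 [-103.1   97.2] world/row of 4: [0.011 0.039 0.052]
15 [-95.9 104.9] world/row of 4: [0.012 0.044 0.048]
20 [-88. 112.] world/row of 4: [0.014 0.047 0.044]
25 [-79.5 118.4] world/row of 4: [0.015 0.051 0.04 ]
30 [-70.5 123.9] world/row of 4: [0.016 0.054 0.035]
35 [-61.  128.7] world/row of 4: [0.016 0.057 0.03 ]
40 [-51.2 132.7] world/row of 4: [0.017 0.059 0.025]
45 [-41.1 135.7] world/row of 4: [0.017 0.061 0.019]
50 [-30.7 137.9] world/row of 4: [0.018 0.062 0.014]
55 [-20.2 139.2] world/row of 4: [0.018 0.063 0.008]
60 [ -9.6 139.5] world/row of 4: [0.018 0.064 0.002]
65 [  1.  138.9] world/row of 4: [ 0.018  0.064 -0.004]
70 [ 11.5 137.4] world/row of 4: [ 0.018  0.063 -0.009]
75 [ 21.8 135. ] world/row of 4: [ 0.018  0.062 -0.015]
80 [ 31.9 131.7] world/row of 4: [ 0.017  0.061 -0.021]
85 [ 41.7 127.5] world/row of 4: [ 0.017  0.059 -0.026]
90 [ 51.  122.5] world/row of 4: [ 0.016  0.056 -0.031]
95 [ 59.9 116.7] world/row of 4: [ 0.015  0.053 -0.036]
```

>>> apply_moves(
  moves="0.022 0.077 0 0;0.022 0.077 0 0;0.022 0.077 0 0;0.013 0.044 0.055 0;0.013 0.044 0.055 0;0.013 0.044 0.055 0;0.013 0.044 0.055 0;0.011 0.039 0.052 0;0.011 0.039 0.052 0;0.011 0.039 0.052 0;0.011 0.039 0.052 0;0 0 0 0;0 0 0 0",
)

```text
clock: 15.4
ee_pos: [0.5135, -0.0318, 0.0977]
eef_rot: [[0.276, 0.961, -0.001], [0.961, -0.276, -0.001], [-0.001, -0.001, -1.0]]
force: [-2.5, -3.2, 0.1]
gripper_width: 0.0003
finger_force: 2.3
```

```bash
python3 chk.py; python3 - <<'E'
from station import vision
from h import *
c=vision.capture('side')
cv2.imwrite('pics/p6.png',np.clip(cv2.resize(c['color'][120:250,230:360],None,fx=4.5,fy=4.5)*1.5,0,255).astype('uint8')[:,:,::-1])
E
```

```text
[276 165  21  17 284] [285.98239437 172.96830986] [0.53494116 0.01428371] -0.05330728769823809 -0.008979844749816727
[270 174  27  16 133] [276.31578947 184.12030075] [0.53419297 0.05945714] -0.010088266877438329 0.004189188305975926
tool -0.10348866604017662 -0.001070807584091261 0.0976006647851538 F -4.432872224617621 1.379472373072105 -0.18968445321142846
```

View pics/p6.png

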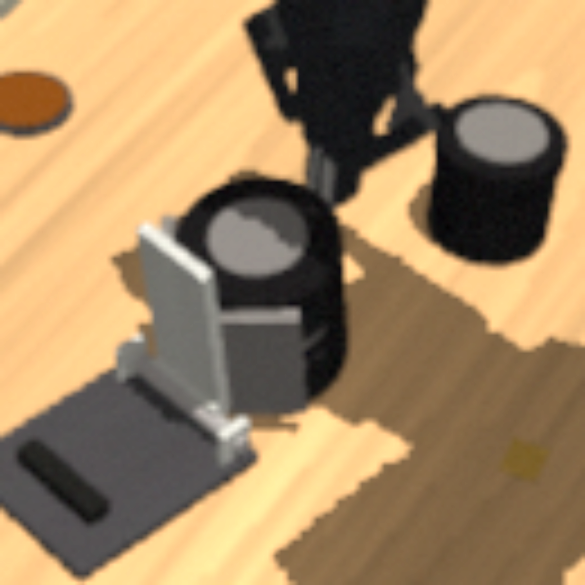

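The picture shows the tank and trough tipping together by about 10°, with the fingertip on the tank's upper rear at (335,195) and only about 4 N of force. I'll continue along the arc.

>>> apply_moves(
  moves="0.012 0.044 0.048 0;0.012 0.044 0.048 0;0.012 0.044 0.048 0;0.012 0.044 0.048 0;0.014 0.047 0.044 0;0.014 0.047 0.044 0;0.014 0.047 0.044 0;0.014 0.047 0.044 0;0.015 0.051 0.04 0;0.015 0.051 0.04 0;0.015 0.051 0.04 0;0.015 0.051 0.04 0;0.016 0.054 0.035 0;0.016 0.054 0.035 0;0.016 0.054 0.035 0;0.016 0.054 0.035 0;0.016 0.057 0.03 0;0.016 0.057 0.03 0;0.016 0.057 0.03 0;0.016 0.057 0.03 0",
)

```text
clock: 17.17
ee_pos: [0.5254, 0.0092, 0.1293]
eef_rot: [[0.276, 0.961, -0.0], [0.961, -0.276, 0.0], [-0.0, -0.0, -1.0]]
force: [-2.9, -2.2, 2.4]
gripper_width: -0.0
finger_force: 2.0
```

```bash
python3 chk.py; python3 - <<'E'
from station import vision
from h import *
c=vision.capture('side')
cv2.imwrite('pics/p7.png',np.clip(cv2.resize(c['color'][120:250,230:360],None,fx=4.5,fy=4.5)*1.5,0,255).astype('uint8')[:,:,::-1])
E
```

```text
[270 167  15  21 260] [276.15384615 176.48076923] [0.54800551 0.03756   ] -0.027331251456624253 -0.015123659503076392
tool -0.060404389156316594 -0.0013813858156107683 0.12954900826232052 F -2.6251513187156488 1.8200531307847458 1.486479238759106
```

View pics/p7.png

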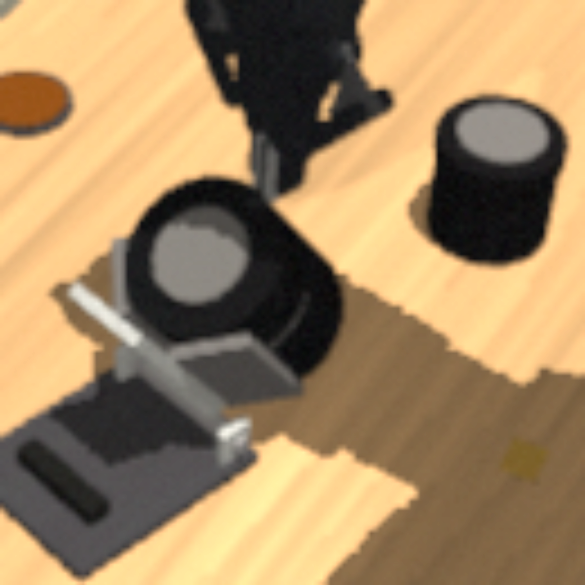

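This is my last permitted picture. It shows tank and trough at about 35°, with the tank seated in the V. From here I'll go by the numbers.

>>> apply_moves(
  moves="0.017 0.059 0.025 0;0.017 0.059 0.025 0;0.017 0.059 0.025 0;0.017 0.059 0.025 0;0.017 0.061 0.019 0;0.017 0.061 0.019 0;0.017 0.061 0.019 0;0.017 0.061 0.019 0;0.018 0.062 0.014 0;0.018 0.062 0.014 0;0.018 0.062 0.014 0;0.018 0.062 0.014 0;0.018 0.063 0.008 0;0.018 0.063 0.008 0;0.018 0.063 0.008 0;0.018 0.063 0.008 0;0.018 0.064 0.002 0;0.018 0.064 0.002 0;0.018 0.064 0.002 0;0.018 0.064 0.002 0",
)

```text
clock: 18.93
ee_pos: [0.5399, 0.059, 0.1404]
eef_rot: [[0.276, 0.961, 0.001], [0.961, -0.276, 0.001], [0.001, 0.0, -1.0]]
force: [-3.4, -2.0, 5.8]
gripper_width: -0.0001
finger_force: 3.2
```

>>> apply_moves(
  moves="0.018 0.064 -0.004 0;0.018 0.064 -0.004 0;0.018 0.064 -0.004 0;0.018 0.064 -0.004 0;0.018 0.063 -0.009 0;0.018 0.063 -0.009 0;0.018 0.063 -0.009 0;0.018 0.063 -0.009 0;0.018 0.062 -0.015 0;0.018 0.062 -0.015 0;0.018 0.062 -0.015 0;0.018 0.062 -0.015 0",
)

```text
clock: 19.93
ee_pos: [0.5488, 0.09, 0.1363]
eef_rot: [[0.276, 0.961, 0.002], [0.961, -0.276, 0.002], [0.002, 0.001, -1.0]]
force: [-4.8, 0.7, 8.7]
gripper_width: 0.0001
finger_force: 3.8
```

```bash
python3 chk.py
```

```text
[273 175   9  15  52] [276.69230769 181.15384615] [0.5386485  0.05047761] -0.01749234706280708 -0.002568671494236115
tool 0.02370921465203388 -0.0013767602250637165 0.136181886549377 F 1.5199601516542305 2.856210045916504 6.521849351450724
```

>>> apply_moves(
  moves="0.014 0.049 -0.017 0;0.014 0.049 -0.017 0;0.014 0.049 -0.017 0;0.014 0.049 -0.017 0;0.014 0.049 -0.017 0;0.014 0.047 -0.021 0;0.014 0.047 -0.021 0;0.014 0.047 -0.021 0;0.014 0.047 -0.021 0;0.014 0.047 -0.021 0;0.013 0.045 -0.025 0;0.013 0.045 -0.025 0;0.013 0.045 -0.025 0;0.013 0.045 -0.025 0;0.013 0.045 -0.025 0;0 0 0 0;0 0 0 0",
)

```text
clock: 21.4
ee_pos: [0.5572, 0.1185, 0.1239]
eef_rot: [[0.276, 0.961, 0.002], [0.961, -0.276, 0.002], [0.003, 0.002, -1.0]]
force: [-2.8, 2.6, 7.9]
gripper_width: -0.0
finger_force: 4.2
```

```bash
python3 chk.py|tail -1
```

```text
tool 0.05303875729362088 -0.0016737520808096562 0.12392367850958333 F 2.371410595653144 3.7325315218380597 7.893531672797142
```

>>> apply_moves(
  moves="0 0 -0.025 0;0 0 -0.025 0;0 0 -0.025 0;0 0 0 0;0 0 0 0",
)

```text
clock: 21.87
ee_pos: [0.5575, 0.1187, 0.1236]
eef_rot: [[0.276, 0.961, 0.005], [0.961, -0.276, 0.003], [0.004, 0.004, -1.0]]
force: [-9.1, 2.9, 25.7]
gripper_width: 0.0001
finger_force: 13.2
```

The tank is hard against the down stop: 26 N and no motion. I'll retract straight up, move clear and verify.

>>> apply_moves(
  moves="0 0 0.025 0;0 0 0.025 0;0 0 0.05 0;0 0 0.1 0;0 0 0.3 0;0 0 0.6 0;0 0 0.8 0;0 0 0.8 0;-0.3 0.7 0.3 0;-0.3 0.8 0 0;-0.3 0.8 0 0;-0.3 0.8 0 0;-0.3 0.8 0 0;-0.3 0.8 0 0;0 0 0 0;0 0 0 0",
)

```text
clock: 23.2
ee_pos: [0.4838, 0.3066, 0.2395]
eef_rot: [[0.273, 0.962, -0.0], [0.962, -0.273, 0.0], [0.0, -0.0, -1.0]]
force: [0.2, -0.1, 0.1]
gripper_width: 0.0
finger_force: 0.0
```

```bash
python3 - <<'E'
from station import ctrl,vision
from h import *
O=np.array([.541,.068]);ex=np.array([.2756,.9613]);ey=np.array([-.9613,.2756])
W=lambda x,y,z:np.r_[O+x*ex+y*ey,z]
for n in('top','side'):
    c=vision.capture(n);g=cv2.cvtColor(c['color'],cv2.COLOR_RGB2HSV)
    # expected features when level
    for k,X in {'lid disc':(.077,0,.080),'ridge lidend':(.070,0,.124),'ridge foot':(-.01,0,.124),'groove top':(.028,0,.116),'rest':(.085,.0,.019),'foot below':(-.03,0,.05)}.items():
        p=proj(c,W(*X)).round().astype(int);print(n,k,p,c['color'][p[1],p[0]])
    m=(g[...,2]<45).astype('uint8');p=proj(c,W(.05,0,.122)).astype(int)
    k,l,st,ce=cv2.connectedComponentsWithStats(m);i=l[p[1],p[0]];print('blob',i,st[i])
    # side profile: axial position along ridge where colour changes
    for z in(.122,.116):
        v=[]
        for x in np.arange(-.04,.1,.006):
            p=proj(c,W(x,0,z)).round().astype(int);v.append(int(c['color'][p[1],p[0]].mean()))
        print(z,v)
    o=pickle.load(open('c0.pkl','rb'))[n]['color']
    df=(np.abs(o.astype(int)-c['color']).max(2)>60).astype('uint8')
    df=cv2.morphologyEx(df,cv2.MORPH_OPEN,np.ones((3,3)))
    k,l,st,ce=cv2.connectedComponentsWithStats(df);print([s.tolist() for s in st[1:] if s[4]>25])
    cv2.imwrite(f'pics/end_{n}.png',c['color'][:,:,::-1])
s=ctrl.observe();print(s['clock'],s['ee_pos'],s['force'])
E
```

```text
top lid disc [230 190] [54 51 51]
top ridge lidend [232 190] [39 36 37]
top ridge foot [267 200] [34 31 32]
top groove top [250 196] [120 113 111]
top rest [228 191] [164 161 155]
top foot below [274 204] [187 145  99]
blob 55 [ 222  173   53   47 1273]
0.122 [147, 143, 140, 142, 37, 37, 36, 40, 43, 37, 109, 110, 112, 42, 34, 37, 34, 41, 37, 59, 204, 203, 201, 202]
0.116 [146, 143, 140, 131, 37, 37, 36, 40, 43, 42, 109, 110, 112, 42, 37, 37, 34, 35, 37, 52, 184, 203, 201, 202]
[[365, 151, 50, 42, 1697], [155, 159, 123, 225, 10984], [0, 170, 163, 214, 13227], [239, 171, 30, 11, 138], [273, 177, 12, 17, 118], [263, 183, 8, 5, 29], [258, 193, 14, 16, 94], [261, 212, 13, 15, 110], [253, 214, 8, 6, 37], [237, 255, 275, 129, 15529], [19, 323, 10, 7, 55], [8, 370, 13, 14, 163], [27, 370, 17, 14, 184], [315, 376, 11, 8, 59], [52, 380, 10, 4, 38]]
side lid disc [246 206] [49 47 44]
side ridge lidend [249 190] [69 67 66]
side ridge foot [275 174] [24 23 24]
side groove top [263 184] [112 108 103]
side rest [244 225] [181 180 171]
side foot below [281 193] [20 20 22]
blob 11 [ 199  128   91   95 3963]
0.122 [149, 155, 158, 105, 26, 23, 22, 23, 23, 23, 55, 106, 105, 48, 22, 25, 22, 23, 77, 74, 43, 37, 64, 40]
0.116 [147, 147, 151, 24, 24, 25, 21, 24, 27, 16, 109, 109, 85, 23, 23, 25, 24, 44, 76, 73, 36, 62, 71, 37]
[[180, 13, 195, 120, 8144], [261, 29, 9, 9, 58], [228, 43, 14, 9, 67], [357, 73, 155, 223, 17681], [285, 104, 38, 46, 1380], [200, 109, 64, 109, 3747], [265, 170, 24, 25, 366], [508, 193, 4, 19, 62], [285, 194, 13, 17, 137], [286, 213, 7, 5, 28], [228, 215, 25, 19, 291], [183, 235, 329, 149, 15012], [457, 247, 35, 9, 239], [457, 282, 8, 13, 74], [495, 331, 10, 5, 37]]
23.3 [0.4847697  0.30459216 0.23962123] [-0.08294863 -0.29571719 -0.11122909]
```

```bash
python3 - <<'E'
from h import *
c=pickle.load(open('c0.pkl','rb'))['side'];im=cv2.imread('pics/end_side.png').astype(float).mean(2)
O=np.array([.541,.068]);ex=np.array([.2756,.9613]);ey=np.array([-.9613,.2756])
W=lambda x,y,z:np.r_[O+x*ex+y*ey,z]
# end face of back plate: x=.114, scan z; level => bright from .022 to .030
for y in(-.02,-.01,0,.01,.02):
    print(y,[(int(z*1000),int(im[tuple(proj(c,W(.114,y,z)).round().astype(int)[::-1])])) for z in np.arange(.006,.052,.003)])
print('lid col',[(int(z*1000),int(im[tuple(proj(c,W(.077,0,z)).round().astype(int)[::-1])])) for z in np.arange(.03,.13,.005)])
E
```

```text
-0.02 [(6, 53), (9, 42), (12, 30), (15, 30), (18, 30), (21, 59), (24, 78), (27, 129), (30, 168), (33, 168), (36, 173), (39, 163), (42, 110), (45, 71), (48, 67), (51, 63)]
-0.01 [(6, 48), (9, 41), (12, 31), (15, 30), (18, 52), (21, 71), (24, 47), (27, 70), (30, 122), (33, 169), (36, 178), (39, 175), (42, 176), (45, 176), (48, 175), (51, 154)]
0 [(6, 49), (9, 50), (12, 39), (15, 39), (18, 32), (21, 41), (24, 66), (27, 107), (30, 151), (33, 151), (36, 172), (39, 175), (42, 174), (45, 176), (48, 175), (51, 175)]
0.01 [(6, 43), (9, 45), (12, 39), (15, 33), (18, 35), (21, 61), (24, 61), (27, 86), (30, 132), (33, 169), (36, 178), (39, 178), (42, 179), (45, 179), (48, 178), (51, 176)]
0.02 [(6, 34), (9, 31), (12, 31), (15, 32), (18, 32), (21, 63), (24, 82), (27, 113), (30, 163), (33, 163), (36, 175), (39, 173), (42, 172), (45, 175), (48, 176), (51, 176)]
lid col [(30, 90), (34, 80), (39, 80), (44, 21), (49, 10), (54, 47), (59, 52), (64, 51), (69, 51), (74, 52), (79, 46), (84, 16), (89, 20), (94, 31), (99, 39), (104, 38), (109, 37), (114, 43), (119, 63), (124, 73)]
```

The back plate's end face reads about 21–29 mm high, against 22–30 expected when level. The tank's groove, foot and lid positions fit a level, seated tank, and the other objects show no change. I'm handing in.

```bash
python3 -c "
from station import ctrl
print(ctrl.finish_job())"
```

```text
the job is handed in; nothing more can be done
None
```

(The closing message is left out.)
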